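# Reverse the ratchet and run down a levelling foot

## Task

The levelling foot at the near corner of the loaded display bay is not carrying its share of the weight, and the ratchet wrench on its screw is set to loosen. Flip the red reversing lever fully over to tighten by pushing its tab sideways, gently, with closed fingertips (do not pinch it or force it against its stop), then work the handle to and fro to turn the screw clockwise until it goes stiff because the foot has met the surface, and give it about an eighth of a turn more under that load (a quarter turn is too much). Leave the lever on tighten, let go of the wrench, and do not knock anything else about.

Things in the scene. Friction and masses are not known exactly. Their poses are not given: they have to be found in the camera images.
- bay: White display bay with blue price rail, oil bottles and cans on it, on two white outrigger legs (50 mm wide, tops 45 mm up). Fixed. Origin on the table under the axis of the levelling screw; z up, y along the leg towards the loaded deck, x along the bay's front, the way the ratchet handle points at mid swing. Deck 112 mm high, fixed stock from y = +245 mm; second leg at x = +360 mm.
- kick_plate (a point): on the upper front edge of the bay's white front plate (the plane y = +124 mm of the bay, 100 mm high), 120 mm along x from the screw
- bumper (a point): middle of the blue bumper tube, radius 12 mm, that runs parallel to the bay's x axis (from x = -130 to +385 mm) at y = -138 mm, its centre 79 mm above the table; the wrench swings between it and the front plate
- ratchet (a joint): angle of the wrench handle about the screw's vertical axis, rad: 0 along the bay's x axis, positive clockwise from above (handle towards the bumper), the tightening stroke; hard stops at -0.66 (front plate side) and +0.66 (bumper side). Captive on the screw. 16 clicks a turn (0.393 rad); set to tighten it clicks back at 0.1 to 0.2 N m, and a stroke may lose up to a click before it bites.
- handle_grip (a point): middle of the wrench's round blue grip: diameter 22 mm, from 85 to 180 mm from the screw's axis, this point at 140 mm, its centre 79 mm above the table; x axis outward along the handle, z up. About 65 mm free below the grip.
- lever (a joint): angle of the red reversing lever on the wrench head, rad: +0.29 at its tighten stop (handle then drives the screw clockwise seen from above), -0.29 at its loosen stop, 0 in line with the handle. Starts near -0.26. Pivot 40 mm from the screw's axis towards the handle; its 46 mm arm points back over the axis. Held by friction (about 3 N at the tab), stays where it is left; both stops are hard.
- lever_tab (a point): on the red upright thumb tab at the lever's free end, centred, 8.5 mm below its top; tab 12 mm (along the lever) x 9 x 25 mm, its top 121 mm above the table. To set tighten the tab moves about 25 mm sideways towards the bay's deck (to the +y side of the wrench head). The lever's flat arm lies on the head, upper face 101 mm above the table. At most 25 N may act on the lever, squeezing included.
- screw_foot (a point): point on the table under the levelling screw. Clockwise drives the screw down, 5 mm a turn. The gap under its foot is hidden and varies: 0.3 to 2.2 rad of turning. Before the foot bears, turning needs under 2 N at the middle of the grip; under the weight 4 to 7 N there, over a rise of about 0.1 rad (the pawl gives a little, at each stroke). It stays where it is left.
- leg_top (a point): point on top of the near outrigger leg, 60 mm from the screw's axis on the bumper side, 45.0 mm above the table until the foot bears. From then on it rises 5 mm per turn of the screw (an eighth of a turn: 0.6 mm), too little to see.
- head_top (a point): centre of the top face of the round steel wrench head (diameter 66 mm, 32 mm thick, top 95 mm above the table), on the screw's axis; x axis outward along the handle, z up.
- spirit_level: yellow spirit level 300 x 22 x 50 mm standing on its long edge on the bay's deck, origin at the centre of its underside, x along it
- oil_bottle: full amber oil bottle with yellow cap and green band, diameter 82 mm, 225 mm tall, origin at the centre of its underside
- jar: glass jar with red lid, diameter 72 mm, 95 mm tall, origin at the centre of its underside
- can: steel can with green label, diameter 74 mm, 85 mm tall, standing on the bay's deck near its front edge, origin at the centre of its underside
- screwdriver: screwdriver with orange handle lying on the table, x along it, handle to -x
- spare_foot: spare levelling foot, rubber pad 38 mm across with a steel stud and hex, 58 mm tall, standing on the table between the bay's front and the bumper tube, beyond the end of the ratchet handle; origin at the centre of its underside
- parts_tray: blue open tray 150 x 110 x 45 mm, origin at the centre of its underside

How it is judged:
By the outcome, as a careful person would: the job done as asked, in the order asked, and still so for the second after the job is handed in, with the robot touching nothing.
It also fails if it takes over 72 s, if anything falls off the work surface, if the arm or the gripper's body presses on something with over 40 N, if the wrist force passes 120 N, or if a joint passes its speed limit or range.

## Robot

A 7-joint arm with a two-finger parallel gripper is mounted at the origin on the work surface. World frame = base frame: x ahead of the robot, y to its left, z up, the work surface at z = 0. Lengths are in m, angles in rad, forces in N, time in s.
With the tool pointing down it reaches from about 0.425 to 0.925 m from the base axis. Payload 6.8 kg.
Tool frame: the origin (TCP) lies midway between the tips of the shut fingers; the grasp point (between the pads) lies 19 mm behind it; z points along the fingers, x is the direction in which the jaws open and shut, and the axes are right-handed (so a half turn about z gives the same grasp; the last joint's range is limited). The gripper opens to 85 mm and grips with 20 to 120 N. Pads are 22 mm wide; open, the fingers measure 114 mm over their backs; the gripper's body (76 mm by 85 mm) begins 54 mm behind the grasp point. The pads swing forward as they close: fully open they stand 13 mm farther back than shut.
Start: joints at [1.061, 0.477, 0.022, 1.555, -0.011, 1.109, -0.083], TCP at [0.264, -0.621, 0.231] pointing down, gripper open.
Joint ranges: [-2.96, 2.96], [-0.34, 2.1], [-1.41, 1.46], [0.24, 2.44], [-1.37, 4.51], [0.17, 1.92], [-2.96, 2.96]. Speed limits (rad/s): [2.39, 2.39, 3.14, 3.14, 3.14, 3.14, 3.14].

## Interface

Orientations are given as a unit quaternion [w, x, y, z].
In Python, from station import bot, imaging, nets gives the robot as it stands. The module is installed in compiled form; this text tells all that it offers.
- The arm moves only by the tool apply_moves, never from a script. Its argument "moves" is text: rows parted by semicolons, each of 7 numbers parted by spaces: the gripper command: -1 is fully open, 1 is shut, values between are in proportion, then the shift along the tool's x, y, z normalised to -1 to 1, where 1 is 120 mm, then the turn, a rotation vector about the tool's x, y, z normalised to -1 to 1, where 1 is 4 degrees. In form: hand dx dy dz rx ry rz; .... A call has 1 to 12 rows; each row shifts and turns the commanded pose from where the row before left it, along the tool's axes as they then stand; what a row does not reach is not made up. A row lasts 1/12 s, in which the tool goes at most 41.7 mm and 7.16 degrees, less where a joint would pass 70% of its speed; a pose out of reach is approached as far as the arm can. A call with a number of a shift or a turn outside -1 to 1 is refused whole. A call with a gripper value outside its range is refused whole. The fingers move at their own pace and stop on an object; "force" is the grip in N (left out, the last holds). Time passes only in rows, so rows that do not move let the fingers close. It gives the time, the measured TCP pose, the force and the opening at its end, in the units of the state.
- bot.get_obs(): the state, without advancing time (a new reading comes with each control period).
- imaging.read_camera(name): name is "side" or "top" or "wrist"; returns a dict with "image" (384x512x3 uint8, red, green, blue), "fx", "fy", "cx", "cy" (pixels), "view" (4x4, takes a point from world to camera coordinates); the wrist camera has in their place "mount" (4x4, takes a point from camera to tool coordinates, whose origin is the TCP and whose axes are the tool frame's). Camera axes: x right, y down, z forward; pixel columns grow to the right and rows downward; lengths in m; the calibration is good to about 2 mm. A picture is of the moment at which its call begins: read the wrist's pose just before it. There is no depth.
- bot.hand_in(): hands the job in, once; it reports no verdict.
Trained networks look in a picture, given as the dict that the camera call returned (one of the last four; its "shot" number tells which), for a name from the list of things; names that differ only in an ending like _2 or _b are one class to them, and where a whole thing is asked for, a point or a joint stands for the part that bears it (a point fixed in the world has none). Each returns a list of dicts, best first, with "score" (0 to 1); they miss things now and then, are a little off and sometimes report something else, mostly with a low value. They report only what shows in the picture. A call takes as long as a camera call.
- nets.spot_in(picture, name): "rect" ([left, top, right, bottom] in pixels, round what is visible of it).
- nets.outline_of(picture, name): "region" (384x512 bool, what is visible of it) and "rect" ([left, top, right, bottom] in pixels, round what is visible of it).
- nets.spot_point(picture, name): "location" ([column, row] in pixels: a listed point, or the origin of a listed thing).
The state is a dict: "t": time; "q": joint angles; "joint_vel": joint speeds; "joint_torque": joint torques, N m; "eef_pos": TCP position; "tool_rot": TCP orientation; "contact_force": force on the tool from outside, world axes, zero at the start; "torque": the same for the moment, N m; "gripper_width": opening from 0.0 (shut) to 1.0 (fully open).
Only numpy, scipy, OpenCV 4.12 (cv2) and the standard library are available. Lean on these libraries where they do the work, as an engineer would, in place of code of your own. Each camera call takes 0.05 s, during which the arm holds its last target.

## Working session

There is one attempt and no reset: what is moved stays moved. The work goes in short steps, Python scripts to look and compute and a tool call to move; the robot and the scene stay as the last step left them, time stands still between calls to the robot, and variables do not carry over. Pictures are saved under pics/ and viewed, and the job is handed in when it is done.

Besides the shell and the picture viewer there is one more tool, called after ">>>" in YAML: its name, and indented under it one key for each argument. apply_moves: Moves the arm, as the interface text tells. Scaled input: -1 to 1 covers 120 mm each way for a shift and 4 degrees each way for a turn. Its arguments: {"type":"object","properties":{"moves":{"type":"string"},"force":{"type":"number"}},"required":["moves"]}

```bash
mkdir -p pics; cat > h.py <<'E'
import numpy as np, cv2
from station import bot, imaging, nets
from scipy.spatial.transform import Rotation as R
def save(p,n): 
    cv2.imwrite('pics/'+n, cv2.cvtColor(p['image'],cv2.COLOR_RGB2BGR))
def Rq(q): return R.from_quat([q[1],q[2],q[3],q[0]])
def ray(p,uv,obs=None):
    d=np.array([(uv[0]-p['cx'])/p['fx'],(uv[1]-p['cy'])/p['fy'],1.])
    if 'view' in p:
        V=np.array(p['view']); Rm=V[:3,:3].T; o=-Rm@V[:3,3]; return o,Rm@d
    M=np.array(p['mount']); T=Rq(obs['tool_rot']).as_matrix()
    return np.array(obs['eef_pos'])+T@M[:3,3], T@M[:3,:3]@d
def atz(p,uv,z,obs=None):
    o,d=ray(p,uv,obs); return o+d*(z-o[2])/d[2]
def proj(p,X):
    V=np.array(p['view']); c=V[:3,:3]@np.array(X)+V[:3,3]; return np.array([p['fx']*c[0]/c[2]+p['cx'],p['fy']*c[1]/c[2]+p['cy']])
E
python3 - <<'E'
from h import *
o=bot.get_obs(); print({k:np.round(v,3) for k,v in o.items()})
zs=dict(kick_plate=.1,bumper=.079,handle_grip=.079,lever_tab=.1125,screw_foot=0,leg_top=.045,head_top=.095,spare_foot=0,spirit_level=.112,can=.112,jar=0,oil_bottle=0,screwdriver=0,parts_tray=0)
for c in ['top','side','wrist']:
    p=imaging.read_camera(c); save(p,c+'0.png')
    for n,z in zs.items():
        r=nets.spot_point(p,n)
        for k in r[:1]: print(c,n,round(k['score'],2),np.round(k['location'],1),np.round(atz(p,k['location'],z,o),4))
E
```

```text
{'t': np.float64(0.0), 'q': array([ 1.061,  0.478,  0.022,  1.556, -0.011,  1.109, -0.083]), 'joint_vel': array([-0.   , -0.001,  0.001, -0.002, -0.   , -0.   ,  0.001]), 'joint_torque': array([-1.0000e-03, -5.9645e+01,  1.6070e+00, -2.8119e+01,  1.2000e-02,
        9.0000e-03,  0.0000e+00]), 'eef_pos': array([ 0.264, -0.621,  0.23 ]), 'tool_rot': array([-0.   ,  0.834, -0.552, -0.001]), 'contact_force': array([-0.116,  0.704,  0.001]), 'torque': array([ 0.02 , -0.054,  0.065]), 'gripper_width': np.float64(0.993)}
top kick_plate 0.87 [144.7 184.4] [0.5619 0.2303 0.1   ]
top bumper 0.55 [233.3 178.7] [ 0.5776 -0.0277  0.079 ]
top handle_grip 0.97 [196.1 178.9] [0.5796 0.0831 0.079 ]
top lever_tab 0.44 [192.1 223.9] [0.4418 0.091  0.1125]
top screw_foot 0.72 [198.9 227.6] [0.4418 0.0837 0.    ]
top leg_top 0.94 [216.6 224.2] [0.4463 0.0258 0.045 ]
top head_top 0.91 [188.8 225.2] [0.4402 0.1026 0.095 ]
top spare_foot 0.69 [197.  150.1] [0.6924 0.0889 0.    ]
top spirit_level 0.96 [ 99.2 229.3] [0.4331 0.3525 0.112 ]
top can 0.6 [132.2 153.7] [0.652  0.2657 0.112 ]
top jar 0.61 [362.5 25
[... 310 characters left out ...]
0.0259  0.079 ]
side handle_grip 0.59 [209.2 217.4] [0.579  0.0786 0.079 ]
side lever_tab 0.56 [263.4 227.2] [0.4367 0.0907 0.1125]
side screw_foot 0.66 [255.9 259.5] [0.4563 0.092  0.    ]
side leg_top 0.4 [206.9 216.1] [0.6058 0.0464 0.045 ]
side head_top 0.95 [258.1 234.2] [0.446  0.0989 0.095 ]
side spare_foot 0.48 [172.1 230.8] [0.6874 0.0865 0.    ]
side spirit_level 0.93 [208.8 326.8] [0.4301 0.3536 0.112 ]
side can 0.92 [136.5 262.8] [0.6337 0.2803 0.112 ]
side jar 0.82 [353.4 148.9] [ 0.3575 -0.4272  0.    ]
side oil_bottle 0.63 [313.7 150.2] [ 0.4675 -0.3755  0.    ]
side screwdriver 0.58 [242.7 144. ] [ 0.6829 -0.3247  0.    ]
wrist jar 0.81 [129.8  24.6] [ 0.3517 -0.4185  0.    ]
```

View pics/top0.png

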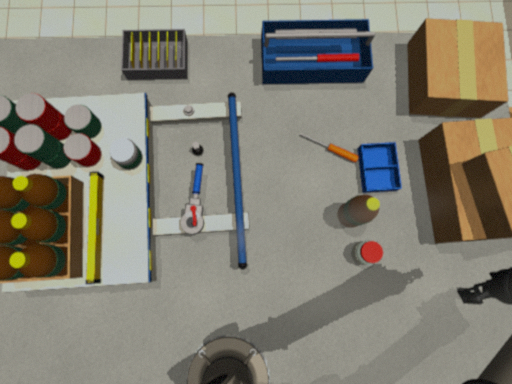

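View pics/side0.png

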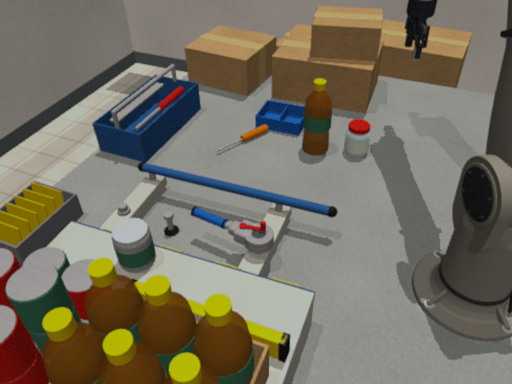

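The top view shows the wrench head at about (192,222) with the red lever, the handle running up to (197,170), the tube along column ~238, and the deck on the left. The side view agrees with this. I'll lift, turn so tool x points to world -y, and travel over.

>>> apply_moves:
  moves: "1 0 0 -0.34 0 0 0.958; 1 0 0 -0.34 0 0 0.958; 1 0 0 -0.34 0 0 0.958; 1 0 0 0 0 0 0.958; 1 0 0 0 0 0 0.958; 1 0 0 0 0 0 0.958; 1 -0.268 -0.155 0 0 0 0; 1 -0.268 -0.155 0 0 0 0; 1 -0.268 -0.155 0 0 0 0; 1 -0.268 -0.155 0 0 0 0; 1 -0.268 -0.155 0 0 0 0; 1 -0.268 -0.155 0 0 0 0"
  force: 20

```text
t: 3.25
eef_pos: [0.376, -0.4266, 0.3539]
tool_rot: [0.0, 0.707, -0.707, 0.0]
contact_force: [0.5, -0.2, 0.6]
gripper_width: -0.003
```

>>> apply_moves:
  moves: "1 -0.268 -0.155 0 0 0 0; 1 -0.268 -0.155 0 0 0 0; 1 -0.268 -0.155 0 0 0 0; 1 -0.268 -0.155 0 0 0 0; 1 -0.312 -0.05 0 0 0 0; 1 -0.312 -0.05 0 0 0 0; 1 -0.312 -0.05 0 0 0 0; 1 -0.312 -0.05 0 0 0 0; 1 -0.312 -0.05 0 0 0 0; 1 -0.312 -0.05 0 0 0 0; 1 -0.312 -0.05 0 0 0 0; 1 -0.312 -0.05 0 0 0 0"

```text
t: 4.25
eef_pos: [0.4976, 0.0018, 0.3541]
tool_rot: [-0.0, 0.707, -0.707, 0.0]
contact_force: [0.7, 0.1, 0.4]
gripper_width: -0.001
```

```bash
python3 - <<'E'
from h import *
o=bot.get_obs(); print({k:np.round(v,3) for k,v in o.items()})
zs=dict(kick_plate=.1,bumper=.079,handle_grip=.079,lever_tab=.1125,leg_top=.045,head_top=.095,lever=.1)
p=imaging.read_camera('wrist'); save(p,'w1.png'); print(p['mount'],p['fx'])
for n,z in zs.items():
        for k in nets.spot_point(p,n)[:2]: print(n,round(k['score'],2),np.round(k['location'],1),np.round(atz(p,k['location'],z,o),4))
p=imaging.read_camera('top')
for n in ['bumper']:
    r=nets.outline_of(p,n)
    for k in r[:1]: print(k['score'],k['rect'])
print(atz(p,(232.5,96),.079),atz(p,(243,266),.079), atz(p,(147.5,94),.1), atz(p,(152,283),.1))
E
```

```text
{'t': np.float64(4.25), 'q': array([ 0.195,  0.102, -0.35 ,  1.784,  0.037,  1.261, -1.735]), 'joint_vel': array([-0.562,  0.142, -0.391, -0.141,  0.087,  0.018, -0.969]), 'joint_torque': array([  3.397, -38.407,  -0.156, -28.921,  -0.189,   0.163,   1.301]), 'eef_pos': array([0.498, 0.002, 0.354]), 'tool_rot': array([-0.   ,  0.707, -0.707,  0.   ]), 'contact_force': array([0.657, 0.115, 0.421]), 'torque': array([-0.026, -0.024, -0.01 ]), 'gripper_width': np.float64(-0.001)}
[[ 9.99999782e-01 -3.94668123e-04 -5.29219189e-04  3.52338289e-04]
 [ 5.42484745e-04  9.48080581e-01  3.18029745e-01 -8.25407927e-02]
 [ 3.76226233e-04 -3.18029962e-01  9.48080588e-01 -1.42688688e-01]
 [ 0.00000000e+00  0.00000000e+00  0.00000000e+00  1.00000000e+00]] 276.5165455149906
kick_plate 0.69 [ 98.1 102.9] [0.5679 0.2204 0.1   ]
kick_plate 0.27 [200.5 190.1] [0.4409 0.0879 0.1   ]
bumper 0.83 [284.   99.3] [ 0.5722 -0.037   0.079 ]
handle_grip 0.98 [203.8  86.7] [0.5893 0.0776 0.079 ]
lever_tab 0.75 [200.7 190.3] [0.4449 0.0849 0.1125]
head_top 0.88 [196.2 182.3] [0.4517 0.0947 0.095 ]Traceback (most recent call last):
  File "<stdin>", line 6, in <module>
ValueError: it knows: bay, bumper, can, handle_grip, head_top, jar, kick_plate, leg_top, lever_tab, oil_bottle, parts_tray, screw_foot, screwdriver, spare_foot, spirit_level
```

```bash
python3 - <<'E'
from h import *
zs=dict(kick_plate=.1,bumper=.079,handle_grip=.079,lever_tab=.1125,leg_top=.045,head_top=.095)
for i in range(2):
  o=bot.get_obs()
  p=imaging.read_camera('wrist')
  print(o['eef_pos'],np.abs(o['joint_vel']).max())
save(p,'w2.png')
for n,z in zs.items():
        for k in nets.spot_point(p,n)[:1]: print(n,round(k['score'],2),np.round(k['location'],1),np.round(atz(p,k['location'],z,o),4))
big=cv2.resize(p['image'][60:260,130:330],(800,800))
big=cv2.resize(p['image'][60:260,110:360],(750,600),interpolation=cv2.INTER_CUBIC);cv2.imwrite('pics/w2b.png',big[:,:,::-1])
p=imaging.read_camera('top')
print(atz(p,(232.5,96),.079),atz(p,(243,266),.079), atz(p,(147.5,94),.1), atz(p,(152,283),.1))
o=bot.get_obs();print(o['eef_pos'],o['contact_force'])
E
```

```text
[ 0.49759324 -0.0016538   0.35366587] 0.005481942321168864
[ 0.49758004 -0.00167743  0.35366406] 0.004741191151761289
kick_plate 0.79 [ 96.9 104.6] [0.5661 0.2185 0.1   ]
bumper 0.96 [282.7 100.3] [ 0.5705 -0.0388  0.079 ]
handle_grip 0.86 [202.3  82.8] [0.5945 0.0755 0.079 ]
lever_tab 0.66 [198.4 190.4] [0.4449 0.0848 0.1125]
leg_top 0.74 [239.2 172.7] [0.4528 0.0288 0.045 ]
head_top 0.76 [194.2 184.9] [0.4477 0.0946 0.095 ]
[ 0.84056049 -0.03048939  0.079     ] [ 0.3208356  -0.05037659  0.079     ] [0.84294462 0.22770164 0.1       ] [0.28094491 0.2041147  0.1       ]
[ 4.97696042e-01 -1.84978655e-04  3.53727336e-01] [-0.88462228  0.0740418   0.2203105 ]
```

View pics/w2.png

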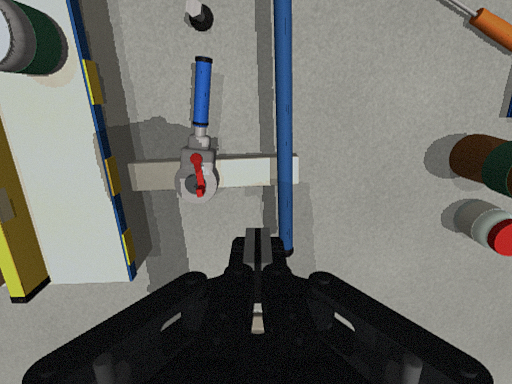

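View pics/w2b.png

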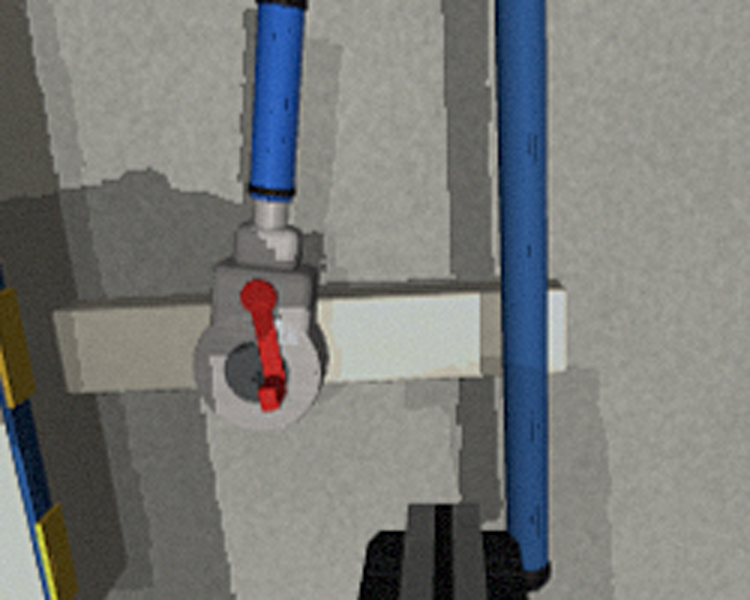

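The wrist view shows the red tab at about (199,191) and the head centre at about (195,184). Together they put the axis near (0.450, 0.094) and the tab near (0.4445, 0.084). The bay yaw is about +0.04. I'll descend beside the tab on its bumper side.

>>> apply_moves:
  moves: "1 -0.229 0.215 0 0 0 0; 1 -0.229 0.215 0 0 0 0; 1 0 0 0.3 0 0 0; 1 0 0 0.3 0 0 0; 1 0 0 0.3 0 0 0; 1 0 0 0.3 0 0 0; 1 0 0 0.3 0 0 0; 1 0 0 0.3 0 0 0; 1 0 0 0.25 0 0 0; 1 0 0 0 0 0 0; 1 0 0 0 0 0 0; 1 0 0 0 0 0 0"

```text
t: 6.05
eef_pos: [0.4472, 0.0553, 0.1092]
tool_rot: [-0.001, 0.707, -0.707, 0.001]
contact_force: [0.9, -0.2, 0.0]
gripper_width: 0.0
```

```bash
python3 - <<'E'
from h import *
for i in range(2):
  o=bot.get_obs()
  p=imaging.read_camera('wrist')
print(o['eef_pos'],o['contact_force'],o['torque'])
for k in nets.spot_point(p,'lever_tab')[:1]: print(round(k['score'],2),np.round(k['location'],1),np.round(atz(p,k['location'],.1125,o),4))
cv2.imwrite('pics/w3.png',cv2.resize(p['image'][100:320,120:400],(763,600),interpolation=cv2.INTER_CUBIC)[:,:,::-1])
E
```

```text
[0.44770866 0.05531448 0.10967689] [ 0.43402064 -0.78985336  0.22905072] [ 0.00323858 -0.02155008  0.00159876]
0.95 [205.1 250.6] [0.444  0.0853 0.1125]
```

View pics/w3.png

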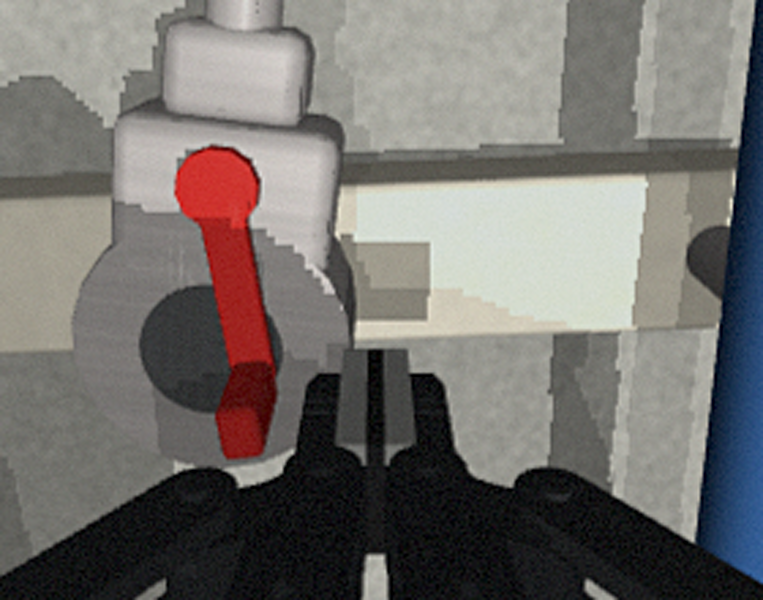

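The tab is at (205,250) in the full picture, giving (0.444, 0.085), and the closed tips stand to its right at the right height. Next I'll push gently toward +y.

>>> apply_moves:
  moves: "1 -0.033 0 0 0 0 0; 1 -0.033 0 0 0 0 0; 1 -0.033 0 0 0 0 0; 1 -0.033 0 0 0 0 0; 1 -0.025 0 0 0 0 0; 1 -0.025 0 0 0 0 0; 1 -0.025 0 0 0 0 0; 1 -0.025 0 0 0 0 0; 1 -0.025 0 0 0 0 0; 1 -0.025 0 0 0 0 0"

```text
t: 7.03
eef_pos: [0.4472, 0.0886, 0.1079]
tool_rot: [0.001, -0.707, 0.707, -0.001]
contact_force: [4.2, -8.9, -0.2]
gripper_width: 0.003
```

```bash
cat > look.py <<'E'
from h import *
import sys
for i in range(2):
  o=bot.get_obs()
  p=imaging.read_camera('wrist')
print(o['t'],o['eef_pos'],o['contact_force'],o['torque'],o['gripper_width'])
for n,z in (('lever_tab',.1125),('head_top',.095),('handle_grip',.079)):
  for k in nets.spot_point(p,n)[:1]: print(n,round(k['score'],2),np.round(k['location'],1),np.round(atz(p,k['location'],z,o),4))
x0,y0,x1,y1=[int(a) for a in sys.argv[2:6]] if len(sys.argv)>2 else (0,0,512,384)
s=min(800/(x1-x0),600/(y1-y0))
cv2.imwrite('pics/'+sys.argv[1],cv2.resize(p['image'][y0:y1,x0:x1],None,fx=s,fy=s,interpolation=cv2.INTER_CUBIC)[:,:,::-1])
E
python3 look.py w4.png 120 100 400 310
```

```text
7.0833 [0.44732125 0.0884398  0.10790019] [ 4.52013102 -6.87882398 -1.08998698] [-1.4601721  -0.84306378 -0.07746716] 0.001535509851502188
lever_tab 0.59 [223.  246.1] [0.4476 0.1077 0.1125]
head_top 0.98 [249.8 230.1] [0.4486 0.0929 0.095 ]
```

View pics/w4.png

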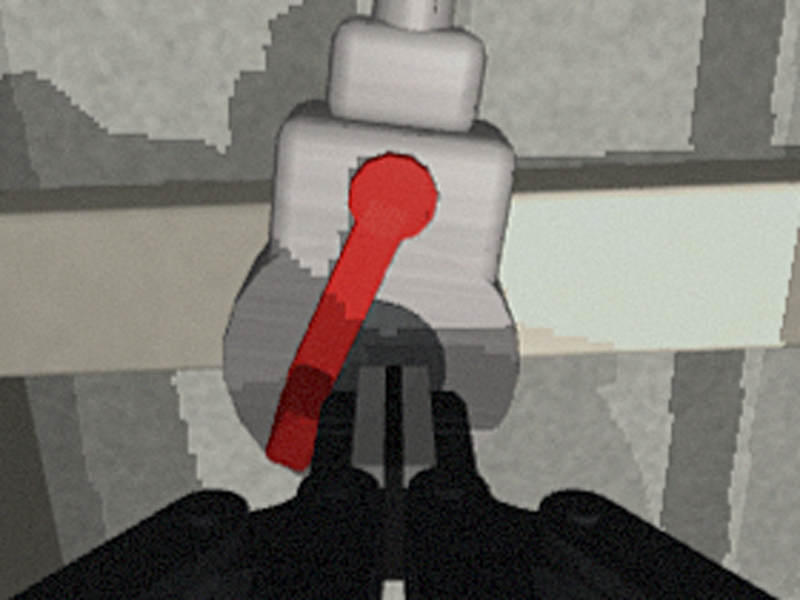

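The lever has swung over. The tab sits at (223,246), giving (0.4476, 0.1077), which matches the predicted tighten-stop position. The push force rose to 8 N, which is above the friction level, so it is likely at its stop. I'll back off and check.

>>> apply_moves:
  moves: "1 0.1 0 0 0 0 0; 1 0.15 0 0 0 0 0; 1 0.15 0 0 0 0 0; 1 0 0 -0.3 0 0 0; 1 0 0 -0.3 0 0 0; 1 0 0 -0.3 0 0 0; 1 0 0 0 0 0 0; 1 0 0 0 0 0 0; 1 0 0 0 0 0 0"

```text
t: 8.03
eef_pos: [0.4458, 0.0414, 0.2154]
tool_rot: [-0.0, 0.708, -0.707, -0.0]
contact_force: [-0.4, 0.6, -0.2]
gripper_width: 0.004
```

```bash
python3 look.py w5.png 130 20 330 240
```

```text
8.0833 [0.44527828 0.04117754 0.21471623] [-0.43403462  0.84232668 -0.87836187] [-0.00295784 -0.02875801  0.00216408] 0.0008356235753476429
lever_tab 0.94 [185.3 185.5] [0.446  0.1082 0.1125]
head_top 0.94 [204.4 177.4] [0.4487 0.0934 0.095 ]
handle_grip 0.92 [216.3  18.3] [0.5903 0.0772 0.079 ]
```

View pics/w5.png

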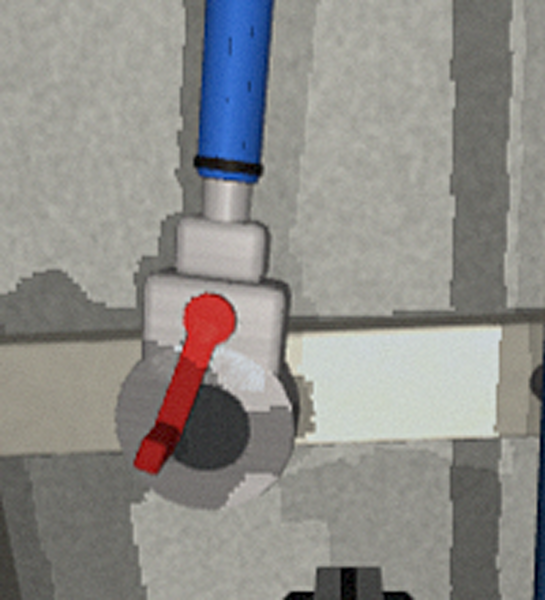

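```bash
python3 - <<'E'
from h import *
o=bot.get_obs(); p=imaging.read_camera('wrist')
s=600/220
f=lambda u,v,z: atz(p,(130+u/s,20+v/s),z,o)
piv=f(210,320,.102); tb=f(163,433,.101); tt=f(149,460,.121); scr=f(208,428,.093); g1=f(229,168,.079); g2=f(240,20,.079);st=f(227,200,.079)
for n,v in dict(piv=piv,tb=tb,tt=tt,scr=scr,g1=g1,g2=g2).items(): print(n,np.round(v,4))
an=lambda a,b: np.arctan2((b-a)[1],(b-a)[0])
print('h',an(scr,g1),an(scr,g2),an(g1,g2),an(scr,piv),'lever',an(tb,piv),an(tt,piv), np.linalg.norm((tt-piv)[:2]),np.linalg.norm((piv-scr)[:2]),np.linalg.norm((g1-scr)[:2]))
E
```

```text
piv [0.4893 0.0869 0.102 ]
tb [0.4492 0.1061 0.101 ]
tt [0.446  0.1064 0.121 ]
scr [0.4486 0.0915 0.093 ]
g1 [0.5381 0.0815 0.079 ]
g2 [0.5833 0.0757 0.079 ]
h -0.111854654143652 -0.11744238245098763 -0.12848983077091186 -0.11351369116716561 lever -0.44593163463414015 -0.42180476124826244 0.047516680286065545 0.04097161814735198 0.09003565538650186
```

The lever reads about -0.42 to -0.45 in world against a handle direction of about -0.12. That is about 0.30 relative to the handle, so it is at the tighten stop. Next I'll go over the grip, partly open.

>>> apply_moves:
  moves: "-0.2 -0.075 -0.277 0 0 0 0; -0.2 -0.075 -0.277 0 0 0 0; -0.2 -0.075 -0.277 0 0 0 0; -0.2 -0.075 -0.277 0 0 0 0; -0.2 0 0 0 0 0 0.85; -0.2 0 0 0 0 0 0.85; -0.2 0 0 0.25 0 0 0; -0.2 0 0 0.25 0 0 0; -0.2 0 0 0 0 0 0; -0.2 0 0 0 0 0 0; -0.2 0 0 0 0 0 0"

```text
t: 9.25
eef_pos: [0.5796, 0.0771, 0.1567]
tool_rot: [0.0, -0.664, 0.748, -0.0]
contact_force: [-0.4, -0.3, 0.4]
gripper_width: 0.605
```

```bash
python3 look.py w6.png
```

```text
9.3 [0.58003801 0.07721494 0.15728041] [-0.28534109  0.66573804 -0.0242316 ] [ 0.04930502 -0.02193301  0.04353212] 0.6013731416808487
head_top 0.59 [255.3 332.8] [0.4483 0.0947 0.095 ]
handle_grip 0.72 [255.  185.2] [0.5896 0.0779 0.079 ]
```

View pics/w6.png

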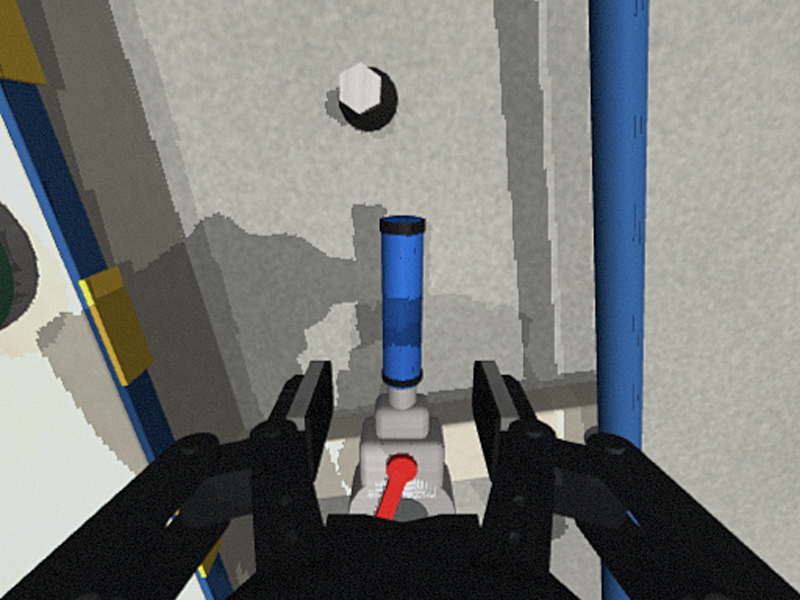

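The grip is centred (column ~403 of 800) and upright between the open fingers. I'll descend, then narrow the jaws to a loose straddle of about 28 mm.

>>> apply_moves:
  moves: "-0.2 0 0 0.208 0 0 0; -0.2 0 0 0.208 0 0 0; -0.2 0 0 0.208 0 0 0; -0.2 0 0 0.208 0 0 0; 0.34 0 0 0 0 0 0; 0.34 0 0 0 0 0 0; 0.34 0 0 0 0 0 0; 0.34 0 0 0 0 0 0"

```text
t: 10.17
eef_pos: [0.5805, 0.0772, 0.0579]
tool_rot: [0.001, -0.664, 0.748, -0.001]
contact_force: [0.1, -0.2, -0.5]
gripper_width: 0.328
```

```bash
python3 look.py w7.png; python3 - <<'E'
from h import *
# arc rows: handle at world angle th, TCP at axis+r(cos,sin); tool x heading th-90deg. Row: shift in tool frame (pre-rotation), then turn
r=.132
for d in (2.,2.5,3,3.5,4):
  a=np.radians(d)
  # cw by a (th-=a): tool x is cw tangent, tool y is inward
  print(d, 'dx',r*np.sin(a)/.12,'dy',r*(1-np.cos(a))/.12,'rz',d/4)
E
```

```text
10.2167 [0.58041034 0.07711312 0.05782635] [ 0.64079607  0.64426877 -0.64628577] [-0.03795042 -0.03175793  0.0121729 ] 0.3297617200378225
head_top 0.75 [254.8 334.1] [0.5513 0.0816 0.095 ]
handle_grip 0.6 [257.1 249.1] [0.5887 0.076  0.079 ]
2.0 dx 0.03838944637275107 dy 0.0006700902789946617 rz 0.5
2.5 dx 0.04798132610186961 dy 0.0010469562599564222 rz 0.625
3 dx 0.05756955186723822 dy 0.0015075117699687836 rz 0.75
3.5 dx 0.06715339348834257 dy 0.0020517217359463883 rz 0.875
4 dx 0.07673212111853785 dy 0.0026795447141933827 rz 1.0
```

View pics/w7.png

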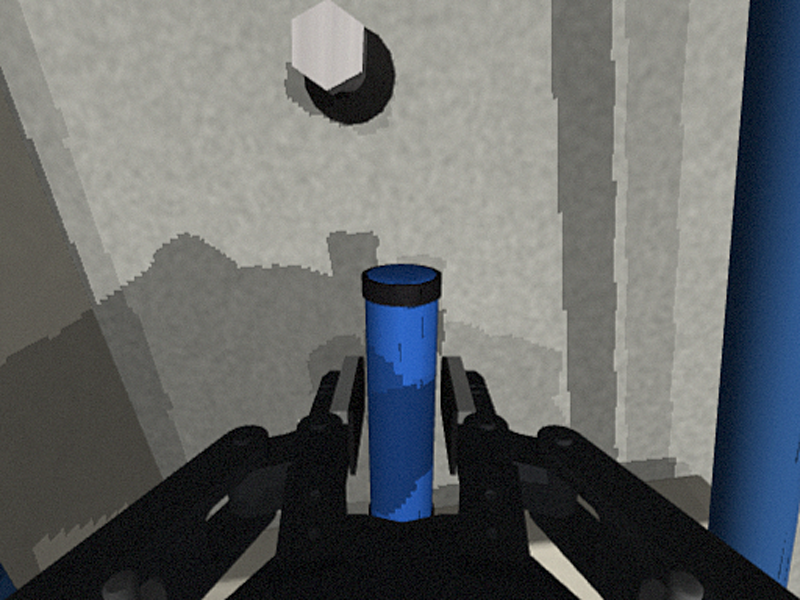

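Straddle is good: the grip sits between the pads with a little clearance. Next is the back stroke toward the front plate, 38.5 degrees.

>>> apply_moves:
  moves: "0.34 -0.067 0.002 0 0 0 -0.875; 0.34 -0.067 0.002 0 0 0 -0.875; 0.34 -0.067 0.002 0 0 0 -0.875; 0.34 -0.067 0.002 0 0 0 -0.875; 0.34 -0.067 0.002 0 0 0 -0.875; 0.34 -0.067 0.002 0 0 0 -0.875; 0.34 -0.067 0.002 0 0 0 -0.875; 0.34 -0.067 0.002 0 0 0 -0.875; 0.34 -0.067 0.002 0 0 0 -0.875; 0.34 -0.067 0.002 0 0 0 -0.875; 0.34 -0.067 0.002 0 0 0 -0.875; 0.34 0 0 0 0 0 0"

```text
t: 11.42
eef_pos: [0.5597, 0.1634, 0.0563]
tool_rot: [-0.001, 0.874, -0.485, -0.0]
contact_force: [-0.2, -0.4, -0.1]
gripper_width: 0.328
```

```bash
cat > st.py <<'E'
from h import *
ax=np.array([.449,.0928]); yaw=.04
def st():
    o=bot.get_obs(); e=np.array(o['eef_pos']); T=Rq(o['tool_rot']).as_matrix()
    d=e[:2]-ax; th=np.arctan2(d[1],d[0]); f=np.array(o['contact_force'])
    hd=np.arctan2(T[1,0],T[0,0])+np.pi/2
    rad=d/np.linalg.norm(d); tan=np.array([rad[1],-rad[0]])
    print('t %.2f phi %.3f tool %.3f r %.4f z %.4f Fres(against cw) %.2f Frad %.2f Fz %.2f w %.3f tq %s'%(o['t'],yaw-th,yaw-hd,np.linalg.norm(d),e[2],-f[:2]@tan,f[:2]@rad,f[2],o['gripper_width'],np.round(o['torque'],2)))
st()
E
python3 st.py; python3 look.py w8.png
```

```text
t 11.42 phi -0.528 tool -0.518 r 0.1313 z 0.0563 Fres(against cw) -0.28 Frad -0.39 Fz -0.06 w 0.328 tq [ 0.06 -0.03 -0.02]
11.4667 [0.56004418 0.16238262 0.05613135] [-8.43277936e-01  1.07584314e-03 -1.08980226e+00] [-0.05627528  0.08860186  0.02221588] 0.33190516887018756
handle_grip 0.6 [259.1 246.7] [0.5698 0.1667 0.079 ]
```

View pics/w8.png

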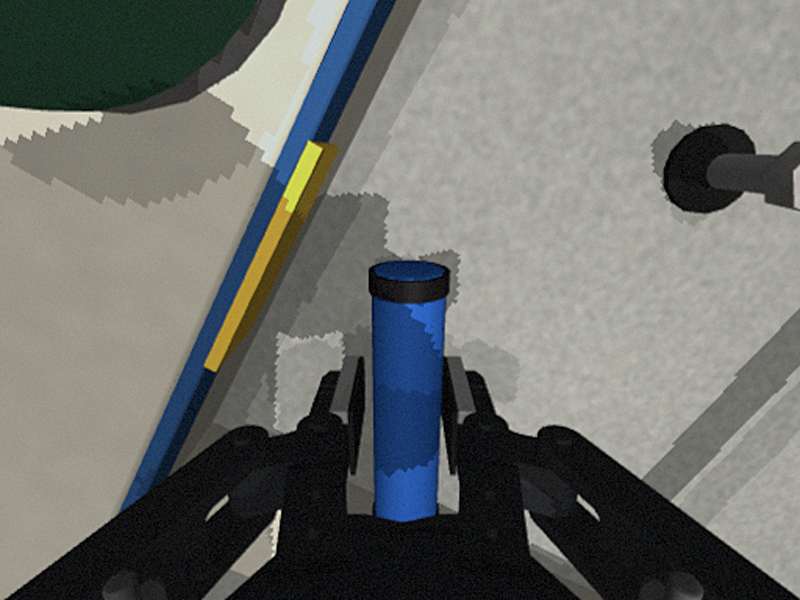

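>>> apply_moves:
  moves: "0.34 0.058 0.0015 0 0 0 0.75; 0.34 0.058 0.0015 0 0 0 0.75; 0.34 0.058 0.0015 0 0 0 0.75; 0.34 0.058 0.0015 0 0 0 0.75; 0.34 0.058 0.0015 0 0 0 0.75"

```text
t: 12.08
eef_pos: [0.5746, 0.1296, 0.0559]
tool_rot: [0.0, 0.801, -0.598, -0.0]
contact_force: [-1.5, 1.2, 1.5]
gripper_width: 0.331
```

>>> apply_moves:
  moves: "0.34 0.058 0.0015 0 0 0 0.75; 0.34 0.058 0.0015 0 0 0 0.75; 0.34 0.058 0.0015 0 0 0 0.75; 0.34 0.058 0.0015 0 0 0 0.75; 0.34 0.058 0.0015 0 0 0 0.75"

```text
t: 12.5
eef_pos: [0.58, 0.0954, 0.0558]
tool_rot: [0.0, 0.716, -0.698, -0.0]
contact_force: [-1.7, 1.8, -0.3]
gripper_width: 0.327
```

```bash
python3 st.py
```

```text
t 12.50 phi 0.020 tool 0.014 r 0.1310 z 0.0558 Fres(against cw) 1.84 Frad -1.62 Fz -0.32 w 0.327 tq [0.2  0.21 0.  ]
```

>>> apply_moves:
  moves: "0.34 0.058 0.0015 0 0 0 0.75; 0.34 0.058 0.0015 0 0 0 0.75; 0.34 0.058 0.0015 0 0 0 0.75; 0.34 0.058 0.0015 0 0 0 0.75; 0.34 0.058 0.0015 0 0 0 0.75"

```text
t: 12.92
eef_pos: [0.5765, 0.0609, 0.0558]
tool_rot: [0.0, -0.619, 0.785, 0.0]
contact_force: [-1.7, 2.4, -0.2]
gripper_width: 0.332
```

>>> apply_moves:
  moves: "0.34 0.058 0.0015 0 0 0 0.75; 0.34 0.058 0.0015 0 0 0 0.75; 0.34 0.058 0.0015 0 0 0 0.75; 0.34 0.058 0.0015 0 0 0 0.75; 0.34 0.058 0.0015 0 0 0 0.75"

```text
t: 13.33
eef_pos: [0.5643, 0.0285, 0.0559]
tool_rot: [0.0, -0.511, 0.859, 0.0]
contact_force: [0.2, 1.6, 0.3]
gripper_width: 0.333
```

```bash
python3 st.py
```

```text
t 13.33 phi 0.549 tool 0.537 r 0.1320 z 0.0559 Fres(against cw) 1.48 Frad -0.59 Fz 0.32 w 0.333 tq [0.31 0.07 0.06]
```

Still free at about 1.5–2 N. I'll make a back stroke of 60 degrees, then another forward.

>>> apply_moves:
  moves: "0.34 -0.0767 0.0027 0 0 0 -1; 0.34 -0.0767 0.0027 0 0 0 -1; 0.34 -0.0767 0.0027 0 0 0 -1; 0.34 -0.0767 0.0027 0 0 0 -1; 0.34 -0.0767 0.0027 0 0 0 -1; 0.34 -0.0767 0.0027 0 0 0 -1; 0.34 -0.0767 0.0027 0 0 0 -1; 0.34 -0.0767 0.0027 0 0 0 -1; 0.34 -0.0767 0.0027 0 0 0 -1; 0.34 -0.0767 0.0027 0 0 0 -1; 0.34 -0.0767 0.0027 0 0 0 -1; 0.34 -0.0767 0.0027 0 0 0 -1"

```text
t: 14.33
eef_pos: [0.5729, 0.1354, 0.056]
tool_rot: [-0.0, 0.818, -0.575, 0.0]
contact_force: [0.2, -0.6, -0.3]
gripper_width: 0.328
```

>>> apply_moves:
  moves: "0.34 -0.0767 0.0027 0 0 0 -1; 0.34 -0.0767 0.0027 0 0 0 -1; 0.34 -0.0767 0.0027 0 0 0 -1; 0.34 0 0 0 0 0 0; 0.34 0.058 0.0015 0 0 0 0.75; 0.34 0.058 0.0015 0 0 0 0.75; 0.34 0.058 0.0015 0 0 0 0.75; 0.34 0.058 0.0015 0 0 0 0.75"

```text
t: 15.0
eef_pos: [0.5728, 0.1344, 0.0558]
tool_rot: [0.0, 0.816, -0.578, 0.0]
contact_force: [-1.0, 1.2, 0.6]
gripper_width: 0.333
```

```bash
python3 st.py
```

```text
t 15.00 phi -0.284 tool -0.298 r 0.1307 z 0.0558 Fres(against cw) 1.45 Frad -0.55 Fz 0.63 w 0.333 tq [0.08 0.11 0.01]
```

>>> apply_moves:
  moves: "0.34 0.058 0.0015 0 0 0 0.75; 0.34 0.058 0.0015 0 0 0 0.75; 0.34 0.058 0.0015 0 0 0 0.75; 0.34 0.058 0.0015 0 0 0 0.75"

```text
t: 15.33
eef_pos: [0.579, 0.1077, 0.0558]
tool_rot: [0.0, 0.751, -0.66, -0.0]
contact_force: [-0.8, 1.4, 0.1]
gripper_width: 0.33
```

>>> apply_moves:
  moves: "0.34 0.058 0.0015 0 0 0 0.75; 0.34 0.058 0.0015 0 0 0 0.75; 0.34 0.058 0.0015 0 0 0 0.75; 0.34 0.058 0.0015 0 0 0 0.75"

```text
t: 15.67
eef_pos: [0.5798, 0.08, 0.0558]
tool_rot: [-0.0, -0.678, 0.735, 0.0]
contact_force: [-0.2, 1.9, -0.3]
gripper_width: 0.333
```

```bash
python3 st.py
```

```text
t 15.67 phi 0.138 tool 0.121 r 0.1314 z 0.0558 Fres(against cw) 1.88 Frad -0.36 Fz -0.30 w 0.333 tq [0.26 0.21 0.03]
```

>>> apply_moves:
  moves: "0.34 0.058 0.0015 0 0 0 0.75; 0.34 0.058 0.0015 0 0 0 0.75; 0.34 0.058 0.0015 0 0 0 0.75; 0.34 0.058 0.0015 0 0 0 0.75"

```text
t: 16.0
eef_pos: [0.5748, 0.0529, 0.0558]
tool_rot: [-0.0, -0.598, 0.802, 0.0]
contact_force: [-0.8, 2.0, -0.1]
gripper_width: 0.335
```

>>> apply_moves:
  moves: "0.34 0.058 0.0015 0 0 0 0.75; 0.34 0.058 0.0015 0 0 0 0.75; 0.34 0.058 0.0015 0 0 0 0.75; 0.34 0.058 0.0015 0 0 0 0.75"

```text
t: 16.33
eef_pos: [0.5647, 0.0298, 0.0558]
tool_rot: [0.001, -0.511, 0.859, 0.001]
contact_force: [0.7, 8.0, -4.0]
gripper_width: 0.332
```

```bash
python3 st.py
```

```text
t 16.33 phi 0.539 tool 0.537 r 0.1317 z 0.0558 Fres(against cw) 7.34 Frad -3.16 Fz -3.95 w 0.332 tq [ 1.55 -0.08  0.11]
```

The force jumped to 7.3 N at phi 0.54 from 2.0 N at 0.35, so the foot has met the surface, at about phi 0.40–0.45. Roughly 0.68 rad more of screw turn is due. I'll back up two clicks and watch where it bites (expected full load at phi ≈ 0.54 − 0.785 = −0.25).

>>> apply_moves:
  moves: "0.34 -0.0767 0.0027 0 0 0 -1; 0.34 -0.0767 0.0027 0 0 0 -1; 0.34 -0.0767 0.0027 0 0 0 -1; 0.34 -0.0767 0.0027 0 0 0 -1; 0.34 -0.0767 0.0027 0 0 0 -1; 0.34 -0.0767 0.0027 0 0 0 -1; 0.34 -0.0767 0.0027 0 0 0 -1; 0.34 -0.0767 0.0027 0 0 0 -1; 0.34 -0.0767 0.0027 0 0 0 -1; 0.34 -0.0767 0.0027 0 0 0 -1; 0.34 -0.0767 0.0027 0 0 0 -1; 0.34 -0.0767 0.0027 0 0 0 -1"

```text
t: 17.33
eef_pos: [0.5731, 0.1338, 0.056]
tool_rot: [0.0, 0.818, -0.576, 0.001]
contact_force: [0.2, -0.9, 0.9]
gripper_width: 0.329
```

>>> apply_moves:
  moves: "0.34 -0.0767 0.0027 0 0 0 -1; 0.34 -0.0767 0.0027 0 0 0 -1; 0.34 -0.058 0.0015 0 0 0 -0.75; 0.34 0 0 0 0 0 0; 0.34 0.058 0.0015 0 0 0 0.75; 0.34 0.058 0.0015 0 0 0 0.75"

```text
t: 17.83
eef_pos: [0.5682, 0.1448, 0.0558]
tool_rot: [0.0, 0.84, -0.542, -0.0]
contact_force: [-1.1, 1.0, -0.1]
gripper_width: 0.337
```

```bash
python3 st.py
```

```text
t 17.83 phi -0.371 tool -0.386 r 0.1300 z 0.0558 Fres(against cw) 1.37 Frad -0.62 Fz -0.05 w 0.337 tq [0.25 0.23 0.03]
```

Forward in small steps to see the bite.

>>> apply_moves:
  moves: "0.34 0.038 0.0007 0 0 0 0.5; 0.34 0.038 0.0007 0 0 0 0.5"

```text
t: 18.0
eef_pos: [0.5714, 0.1365, 0.0558]
tool_rot: [0.0, 0.821, -0.57, -0.0]
contact_force: [-2.4, 3.7, 1.5]
gripper_width: 0.327
```

>>> apply_moves:
  moves: "0.34 0.038 0.0007 0 0 0 0.5; 0.34 0.038 0.0007 0 0 0 0.5"

```text
t: 18.17
eef_pos: [0.5737, 0.1291, 0.0558]
tool_rot: [-0.0, 0.802, -0.598, -0.001]
contact_force: [-4.6, 3.8, 1.1]
gripper_width: 0.328
```

```bash
python3 st.py
```

```text
t 18.17 phi -0.244 tool -0.249 r 0.1299 z 0.0558 Fres(against cw) 4.94 Frad -3.34 Fz 1.07 w 0.328 tq [1.08 0.84 0.09]
```

>>> apply_moves:
  moves: "0.34 0.038 0.0007 0 0 0 0.5; 0.34 0.038 0.0007 0 0 0 0.5"

```text
t: 18.33
eef_pos: [0.5756, 0.1213, 0.0558]
tool_rot: [-0.0, 0.781, -0.625, -0.001]
contact_force: [-4.2, 7.0, 1.4]
gripper_width: 0.333
```

```bash
python3 st.py
```

```text
t 18.33 phi -0.181 tool -0.181 r 0.1298 z 0.0558 Fres(against cw) 7.76 Frad -2.54 Fz 1.41 w 0.333 tq [1.27 0.99 0.11]
```

>>> apply_moves:
  moves: "0.34 0.038 0.0007 0 0 0 0.5; 0.34 0.038 0.0007 0 0 0 0.5; 0.34 0.038 0.0007 0 0 0 0.5; 0.34 0.038 0.0007 0 0 0 0.5; 0.34 0.038 0.0007 0 0 0 0.5"

```text
t: 18.75
eef_pos: [0.5786, 0.0989, 0.0558]
tool_rot: [-0.0, 0.723, -0.691, -0.001]
contact_force: [-4.8, 6.0, 0.7]
gripper_width: 0.33
```

```bash
python3 st.py
```

```text
t 18.75 phi -0.007 tool -0.006 r 0.1297 z 0.0558 Fres(against cw) 6.19 Frad -4.50 Fz 0.75 w 0.330 tq [1.39 0.98 0.07]
```

Moment and force show full load (about 6–7.5 N) from phi ≈ −0.22, consistent with the two-click bite. I'll continue to phi ≈ +0.46.

>>> apply_moves:
  moves: "0.34 0.058 0.0015 0 0 0 0.75; 0.34 0.058 0.0015 0 0 0 0.75; 0.34 0.058 0.0015 0 0 0 0.75; 0.34 0.058 0.0015 0 0 0 0.75; 0.34 0.058 0.0015 0 0 0 0.75"

```text
t: 19.17
eef_pos: [0.5757, 0.0647, 0.0558]
tool_rot: [0.0, -0.627, 0.779, 0.002]
contact_force: [-3.4, 7.8, 1.4]
gripper_width: 0.334
```

```bash
python3 st.py
```

```text
t 19.17 phi 0.258 tool 0.256 r 0.1297 z 0.0558 Fres(against cw) 6.86 Frad -4.95 Fz 1.42 w 0.334 tq [1.63 0.72 0.19]
```

>>> apply_moves:
  moves: "0.34 0.058 0.0015 0 0 0 0.75; 0.34 0.058 0.0015 0 0 0 0.75; 0.34 0.058 0.0015 0 0 0 0.75; 0.34 0.058 0.0015 0 0 0 0.75"

```text
t: 19.5
eef_pos: [0.5674, 0.0386, 0.0558]
tool_rot: [0.0, -0.542, 0.84, 0.002]
contact_force: [-1.8, 9.4, -0.3]
gripper_width: 0.333
```

```bash
python3 st.py;python3 look.py w9.png; python3 st.py
```

```text
t 19.50 phi 0.470 tool 0.465 r 0.1302 z 0.0558 Fres(against cw) 7.79 Frad -5.52 Fz -0.27 w 0.333 tq [1.74 0.38 0.09]
19.55 [0.56700078 0.03673607 0.05570721] [-3.11446701  7.17532723  0.84456011] [1.53579663 0.48053684 0.06748819] 0.32710903826650434
head_top 0.21 [112.   78.4] [0.6678 0.0462 0.095 ]
handle_grip 0.9 [252.5 250.1] [0.5764 0.035  0.079 ]
t 19.75 phi 0.476 tool 0.464 r 0.1310 z 0.0558 Fres(against cw) 4.90 Frad -4.34 Fz -0.42 w 0.331 tq [1.22 0.35 0.07]
```

View pics/w9.png

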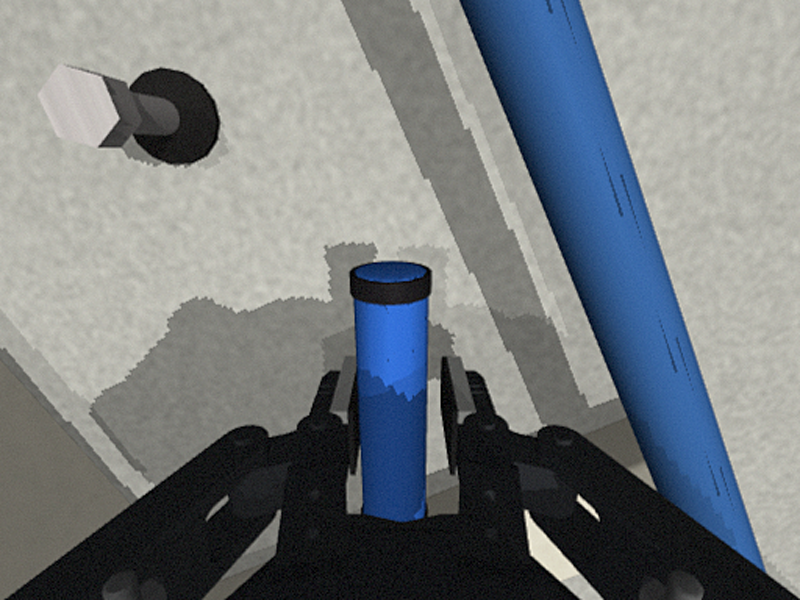

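The grip touches only the left pad. The estimated post-contact turn is about 0.1 + 0.69 ≈ 0.8 rad. I'll let go now: centre, open a bit, and lift straight up.

>>> apply_moves:
  moves: "0.34 -0.025 0 0 0 0 0; -0.1 0 0 0 0 0 0; -0.1 0 0 0 0 0 0; -0.1 0 0 0 0 0 0; -0.1 0 0 0 0 0 0; -0.1 0 0 -0.2 0 0 0; -0.1 0 0 -0.3 0 0 0; -0.1 0 0 -0.3 0 0 0; -0.1 0 0 -0.3 0 0 0; -0.1 0 0 -0.3 0 0 0; -0.1 0 0 -0.3 0 0 0; -0.1 0 0 0 0 0 0"

```text
t: 20.75
eef_pos: [0.5735, 0.0379, 0.268]
tool_rot: [0.006, -0.542, 0.841, -0.003]
contact_force: [1.4, 0.3, 0.8]
gripper_width: 0.549
```

>>> apply_moves:
  moves: "-0.1 0 0 -0.2 0 0 0; -0.1 0 0.3 0 0 0 0; -0.1 0 0 0 0 0 0; -0.1 0 0 0 0 0 0; -0.1 0 0 0 0 0 0"

```text
t: 21.17
eef_pos: [0.5368, 0.0523, 0.2838]
tool_rot: [-0.0, -0.542, 0.84, -0.001]
contact_force: [0.7, 0.2, 0.3]
gripper_width: 0.548
```

```bash
python3 look.py w10.png; python3 - <<'E'
from h import *
for c in('top','side'):
  p=imaging.read_camera(c); save(p,c+'1.png')
  for n,z in dict(handle_grip=.079,lever_tab=.1125,head_top=.095,spare_foot=0,spirit_level=.112,can=.112).items():
    for k in nets.spot_point(p,n)[:1]: print(c,n,round(k['score'],2),np.round(k['location'],1),np.round(atz(p,k['location'],z),4))
E
```

```text
21.2167 [0.53702355 0.05228858 0.2836322 ] [ 0.44052854 -0.23436053 -0.78336916] [-0.01821486  0.00106167 -0.01283135] 0.5480430807832193
lever_tab 0.73 [246.2 245.3] [0.449  0.1079 0.1125]
head_top 0.83 [254.1 234.6] [0.4503 0.0963 0.095 ]
handle_grip 0.56 [229.9 130.6] [0.5864 0.0672 0.079 ]
top spare_foot 0.67 [346.6 214.7] [ 0.4709 -0.3803  0.    ]
top spirit_level 0.63 [ 97.8 229.5] [0.4326 0.3564 0.112 ]
top can 0.56 [131.1 153.9] [0.6514 0.2689 0.112 ]
side handle_grip 0.63 [209.3 214.7] [0.5831 0.0704 0.079 ]
side lever_tab 0.69 [138.9 260.7] [0.6321 0.2741 0.1125]
side head_top 0.92 [256.8 234.5] [0.4483 0.1008 0.095 ]
side spare_foot 0.79 [172.5 233.6] [0.6813 0.0944 0.    ]
side spirit_level 0.72 [206.3 326.1] [0.4349 0.3541 0.112 ]
side can 0.62 [138.3 257.7] [0.6382 0.2676 0.112 ]
```

View pics/w10.png

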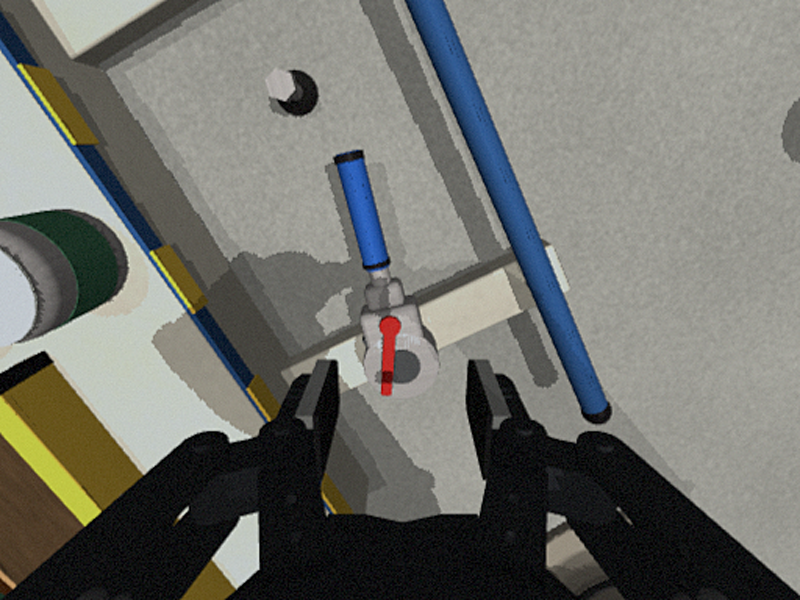

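View pics/side1.png

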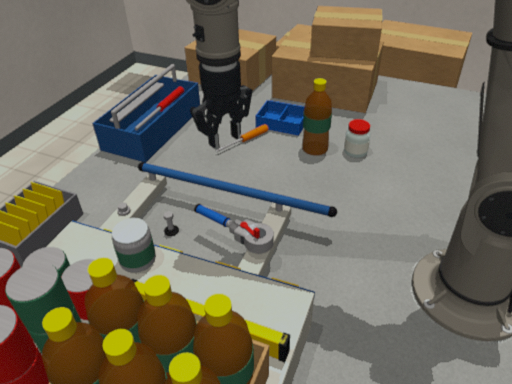

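The wrist view shows the handle at (360,210), free of the fingers. The lever, from (390,325) to (387,390), is still over on the +y side at its tighten stop. The can, spirit level and spare foot are where they were. The arm is clear at z = 0.28, so I'll hand in.

```bash
python3 - <<'E'
from h import *
o=bot.get_obs(); print(o['t'],np.abs(o['joint_vel']).max(),o['contact_force'])
print(bot.hand_in())
E
```

```text
22.1167 0.0017093639347106175 [ 0.61641073  0.88465065 -1.09082049]
the job is handed in; nothing more can be done
None
```

The lever is on tighten, the foot bears the load with roughly an eighth of a turn added after it went stiff, and the job is handed in. I never saw the screw's own angle directly, so the amount of extra turn is an estimate.

- **Lever:** I pushed the red tab over with closed fingertips. Measured force peaked at about 10 N, against the 25 N limit. The pictures put it about 0.3 rad from the handle line, at its tighten stop, after the push and again at the end.
- **Meeting the surface:** I worked the handle with loosely straddling fingers and made three tightening strokes. Resistance was 1.5–2.4 N until near the end of the second stroke, then rose to about 7 N.
- **Extra turn:** The third stroke, under 6–8 N, added about 0.65–0.7 rad. With the small bit at the end of the second stroke, that makes about 0.65–0.9 rad past contact, against 0.785 rad for an eighth of a turn.
- **Release:** I opened the fingers and lifted clear at z = 0.28 m, at about 22 s of the 72 s allowed.

**Last checks:**
- The can and spirit level are where they were in both cameras, and the spare foot in the side camera.
- The force reading after release was about 1 N, within sensor noise.
- The handle came to rest about 0.2 rad back from the end of the last stroke. I take this as the pawl springing back, more than the 0.1 rad the brief suggests.
- The networks gave two wrong detections in the last fixed-camera pictures, a spare foot on the oil bottle and a lever tab on the can. I disregarded both.

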